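Switch off the block heater and hold its tube block up level

TASK

The tube block in the block heater has cooled and I want to wipe out the well under it. On the heater's front panel press the square stop key fully and let it come up, then the round power key, leaving the two small arrow keys alone; then take the block by its lifting handle, draw it straight up out of the well until its underside is about ten centimetres above the heater's top, and keep it there over the well, still and level with the tubes standing in it. Finish while you are holding it, and do not disturb the glassware and bottle standing around.

Things in the scene. Friction and masses are not known exactly. Their poses are not given: they have to be found in the camera images.
- heater: White block heater, fixed on the table, 190 mm deep (x), 170 mm wide (y), 80 mm high. Origin: centre of its underside; z up; its -x side, with the key panel, faces roughly to the robot. The panel slopes down to the front by 0.27 rad (80 mm high at x = -30 mm, 62 mm at x = -95 mm). The well, an open pocket 80 mm (x) by 104 mm (y), 40 mm deep, has its centre at x = +30 mm, y = 0.
- well (a point): Centre of the mouth of the heater's well, at the level of the heater's top, 80 mm above the table.
- key_stop (a joint): One of four white spring keys in a row on the sloping panel, along the heater's y, 38 mm apart; the stop key is the square one, 20 x 20 mm with a dark square on it, at the right end of the row (the heater's y = -57 mm). joint value in m: 0 = up, 0.004 = fully down; slides in square to the panel; 1 N starts it, 5 N takes it fully down; springs back.
- key_stop_top (a point): Centre of the top face of the square stop key, 7.5 mm above the panel when it is up, z along the panel's normal.
- key_power (a joint): One of four white spring keys in a row on the sloping panel, along the heater's y, 38 mm apart; the power key is the round one, 20 mm across with a dark broken ring on it, at the left end of the row (the heater's y = +57 mm). joint value in m: 0 = up, 0.004 = fully down; slides in square to the panel; 1 N starts it, 5 N takes it fully down; springs back.
- key_power_top (a point): Centre of the top face of the round power key, 7.5 mm above the panel when it is up, z along the panel's normal.
- key_down (a joint): One of four white spring keys in a row on the sloping panel, along the heater's y, 38 mm apart; a small oblong arrow key, 17 x 11 mm and 5.5 mm high, left of the middle (y = +19 mm): leave it alone. joint value in m: 0 = up, 0.004 = fully down; slides in square to the panel; 1 N starts it, 5 N takes it fully down; springs back.
- key_up (a joint): One of four white spring keys in a row on the sloping panel, along the heater's y, 38 mm apart; a small oblong arrow key, 17 x 11 mm and 5.5 mm high, right of the middle (y = -19 mm): leave it alone. joint value in m: 0 = up, 0.004 = fully down; slides in square to the panel; 1 N starts it, 5 N takes it fully down; springs back.
- block: Loose aluminium block, 76 mm (x) x 100 mm (y) x 46 mm, about 0.6 kg with its weight central, in the well with 2 mm play each side and 6 mm standing out; axes parallel to the heater's. Origin: centre of its underside. Six tube holes 22 mm wide, 38 mm deep (x = -21, 21; y = -32, 0, 32 mm). Steel lifting bail: 8 mm legs at x = 0, y = -45 and 45 mm, joined by a cross-bar along y.
- block_grip (a point): Middle of the bail's black grip, 120 mm above the block's underside: a straight bar along the block's y, 14 x 14 mm in section and 64 mm long, between the legs. With the block in the well it is 160 mm above the table.
- tube_a: Loose glass test tube, 19 mm wide, 78 mm long, open end up, standing in the block's hole at x = -21, y = -32 mm with 1 mm of play; its mouth is 86 mm above the block's underside. Origin: its lowest point; z towards the mouth.
- tube_b: Loose glass test tube, 19 mm wide, 78 mm long, open end up, standing in the block's hole at x = -21, y = +32 mm with 1 mm of play; its mouth is 86 mm above the block's underside. Origin: its lowest point; z towards the mouth.
- tube_c: Loose glass test tube, 19 mm wide, 78 mm long, open end up, standing in the block's hole at x = +21, y = +0 mm with 1 mm of play; its mouth is 86 mm above the block's underside. Origin: its lowest point; z towards the mouth.
- tube_d: Loose glass test tube, 19 mm wide, 78 mm long, open end up, standing in the block's hole at x = +21, y = +32 mm with 1 mm of play; its mouth is 86 mm above the block's underside. Origin: its lowest point; z towards the mouth.
- wash_bottle: Bystander: plastic wash bottle with a bent spout, 59 x 94 mm, 166 mm high, left of the heater. Origin: centre of its underside box.
- beaker: Bystander: small glass beaker, 37 mm wide, 53 mm high, left of the heater. Origin: centre of its underside.
- evap_dish: Bystander: white porcelain dish, 70 mm wide, 30 mm high, right of the heater. Origin: centre of its underside.
- petri_dish: Bystander: glass petri dish, 57 mm wide, 13 mm high, farther left. Origin: centre of its underside.
- petri_lid: Bystander: glass petri lid, 61 mm wide, 11 mm high, farther left. Origin: centre of its underside.

How it is judged:
By the outcome, as a careful person would: the job done as asked, in the order asked, and still so for the second after the job is handed in, while the arm keeps its last pose, push and grip.
It also fails if it takes over 45 s, if anything falls off the work surface, if the arm or the gripper's body presses on something with over 40 N, if the wrist force passes 120 N, or if a joint passes its speed limit or range.

ROBOT

A 7-joint arm with a two-finger parallel gripper is mounted at the origin on a cart in front of the work surface, level with it; the furniture and walls round the work are solid. World frame = base frame: x ahead of the robot, y to its left, z up, the work surface at z = 0. Lengths are in m, angles in rad, forces in N, time in s.
With the tool pointing down it reaches from about 0.4 to 0.875 m from the base axis. Payload 19.3 kg.
Tool frame: the origin (TCP) lies on the mounting face of the last link; the fingertips stand 173 mm ahead of it and the grasp point (between the pads) lies 155 mm ahead of it; z points along the fingers, y is the line along which they close (so a half turn about z gives the same grasp; the last joint's range is limited). The gripper opens to 85 mm and grips with 20 to 120 N. Pads are 22 mm wide; open, the fingers measure 114 mm over their backs; the gripper's body (76 mm by 85 mm) begins 54 mm behind the grasp point. The pads swing forward as they close: fully open they stand 13 mm farther back than shut.
Start: joints at [1.044, 0.521, -0.036, 1.599, 0.021, 1.021, -0.113], TCP at [0.276, -0.561, 0.405] pointing down, gripper open.
Joint ranges: [-2.91, 2.91], [-0.3, 2.13], [-1.5, 1.42], [0.17, 2.43], [-1.26, 4.41], [0.16, 1.93], [-2.52, 2.52]. Speed limits (rad/s): [1.89, 1.89, 2.39, 2.39, 3.01, 3.01, 3.01].

INTERFACE

Orientations are given as [roll, pitch, yaw] about the fixed x, y, z axes, in that order (R = Rz(yaw) Ry(pitch) Rx(roll)).
In Python, from workcell import bot, vision gives the robot as it stands.
- The arm moves only by the shell command python3 -m creep 'ROWS' [FORCE]. ROWS is JSON, a list that holds one entry, the list of rows, each a list of 7 numbers: the opening, from -1 (shut) to 1 (fully open), then the shift along the tool's x, y, z in cm, then the turn, a rotation vector about the tool's x, y, z in rad. In form: [[[grip, tx, ty, tz, rx, ry, rz], ...]]. A call has 1 to 12 rows; each row shifts and turns the commanded pose from where the row before left it, along the tool's axes as they then stand; what a row does not reach is not made up. A row lasts 1/8 s, in which the tool goes at most 62.5 mm and 10.7 degrees, less where a joint would pass 70% of its speed; a pose out of reach is approached as far as the arm can. A call with a gripper value outside its range is refused whole. The fingers move at their own pace and stop on an object; FORCE is the grip in N (left out, the last holds). Time passes only in rows, so rows that do not move let the fingers close. It gives the time, the measured TCP pose, the force, the opening and the grip force at its end, in the units of the state.
- bot.observe(): the state, without advancing time (a new reading comes with each control period).
- vision.grab_frame(name): name is "side" or "top"; returns a dict with "image" (420x560x3 uint8, blue, green, red), "depth" (420x560 float32, m along the optical axis (not along the pixel's ray), 0 where there is no reading), "fovy" (degrees; the focal length in pixels is half the picture's height over the tangent of half this angle, whatever the lens; pixels are square), "cx", "cy" (the principal point, pixels), "cam_to_world" (4x4, takes a point from camera to world coordinates). Camera axes: x right, y down, z forward; pixel columns grow to the right and rows downward; lengths in m; the calibration is good to about 2 mm. A picture is of the moment at which its call begins.
- bot.job_done(): hands the job in; it is judged then, once.
The state is a dict: "clock": time; "qpos": joint angles; "qd": joint speeds; "joint_efforts": joint torques, N m; "position": TCP position; "tool_rot": TCP orientation; "force": force on the tool from outside, world axes, zero at the start; "moment": the same for the moment, N m; "grip_width": finger opening in m; "finger_force": force on a finger pad.
Only numpy, scipy, OpenCV 4.12 (cv2) and the standard library are available. Lean on these libraries where they do the work, as an engineer would, in place of code of your own. Each camera call takes 0.05 s, during which the arm holds its last target. There are 200 camera calls.

## Working session

There is one attempt and no reset: what is moved stays moved. The work goes in short steps, Python scripts to look and compute and a shell command to move; the robot and the scene stay as the last step left them, time stands still between calls to the robot, and variables do not carry over. Pictures are saved under pics/ and viewed, at most 10 in all, crops included, and the job is handed in when it is done.

```bash
mkdir -p pics; python3 - <<'E'
from workcell import bot, vision
import cv2,pickle
s=bot.observe();print({k:s[k] for k in("clock","position","tool_rot","grip_width","force")})
for n in("side","top"):
    f=vision.grab_frame(n);pickle.dump(f,open(f"pics/{n}0.pkl","wb"));cv2.imwrite(f"pics/{n}0.png",f["image"]);print(n,f["fovy"],f["cx"],f["cy"],f["cam_to_world"])
E
```

```text
{'clock': 0.0, 'position': array([ 0.27559759, -0.56080896,  0.40412138]), 'tool_rot': array([-3.14045566e+00,  6.05623713e-05,  4.56762190e-01]), 'grip_width': 0.08593698561081341, 'force': array([-0.39426862,  0.18264237, -0.80322093])}
side 57.129760930816 280.10049218567394 215.56242896974555 [[-0.98073319 -0.14620258  0.12956547  0.4111338 ]
 [-0.19458464  0.67237472 -0.71417719  0.95084043]
 [ 0.017298   -0.72562872 -0.68786898  0.69185597]
 [ 0.          0.          0.          1.        ]]
top 42.731539301270146 279.19935491039905 201.7177835414176 [[-0.02071958 -0.99543509  0.09316477  0.40395184]
 [-0.99976957  0.02115228  0.00365927  0.3198168 ]
 [-0.00561321 -0.09306749 -0.99564398  1.33998505]
 [ 0.          0.          0.          1.        ]]
```

View pics/top0.png

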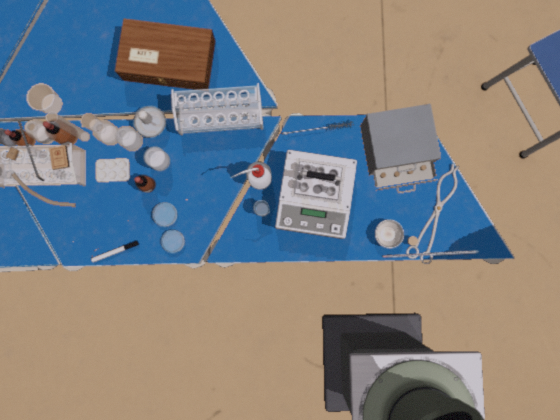

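View pics/side0.png

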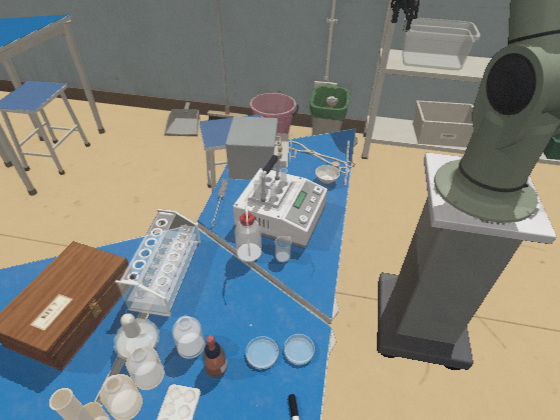

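The top view shows the heater at about (317,193), with the black grip at (322,176), the keys along row ~225, the wash bottle at (259,176), the beaker at (261,208) and the dish at (389,234). The side view shows the heater at about (282,205) and the grip at (270,163). I'll zoom in and measure.

```bash
cat > h.py <<'E'
import numpy as np,cv2,pickle
def load(p): return pickle.load(open(p,"rb"))
def rays(f,uv):
    F=210/np.tan(np.radians(f["fovy"]/2)); uv=np.atleast_2d(uv).astype(float)
    d=np.c_[(uv[:,0]-f["cx"])/F,(uv[:,1]-f["cy"])/F,np.ones(len(uv))]
    T=f["cam_to_world"]; return T[:3,3], d@T[:3,:3].T
def onz(f,uv,z):
    o,d=rays(f,uv); z=np.asarray(z); return o+d*((z-o[2])/d[:,2])[:,None]
def cloud(f):
    v,u=np.mgrid[:420,:560]; o,d=rays(f,np.c_[u.ravel(),v.ravel()])
    return (o+d*f["depth"].reshape(-1,1)).reshape(420,560,3)
E
python3 - <<'E'
from h import *
for n,(a,b,c,d) in(("top",(235,345-95,140,245)),("side",(225,335,145,250))):
    f=load(f"pics/{n}0.pkl")
    b=b if n=="side" else 365
    im=f["image"][c:d,a:b]; cv2.imwrite(f"pics/{n}z.png",cv2.resize(im,None,fx=6 if n=="top" else 5.5,fy=5.6,interpolation=cv2.INTER_CUBIC))
f=load("pics/top0.pkl");P=cloud(f);im=f["image"]
hsv=cv2.cvtColor(im,cv2.COLOR_BGR2HSV)
z=P[...,2]
m=((z>.05)&(z<.092)&(np.abs(np.mgrid[:420,:560][1]-317)<45)&(np.abs(np.mgrid[:420,:560][0]-193)<50)).astype(np.uint8)
n,l,st,ce=cv2.connectedComponentsWithStats(m);i=1+st[1:,4].argmax();print(st[i],ce[i])
q=P[l==i]; t=q[np.abs(q[:,2]-.08)<.006]
print("top z med",np.median(t[:,2]))
r=cv2.minAreaRect((q[:,:2]*1000).astype(np.float32));print("rect all",r)
E
```

```text
[ 276  150   81   88 4994] [316.06207449 195.19403284]
top z med 0.07826750324767429
rect all ((541.9494018554688, 236.21078491210938), (167.96914672851562, 188.7812957763672), 80.07318115234375)
```

View pics/topz.png

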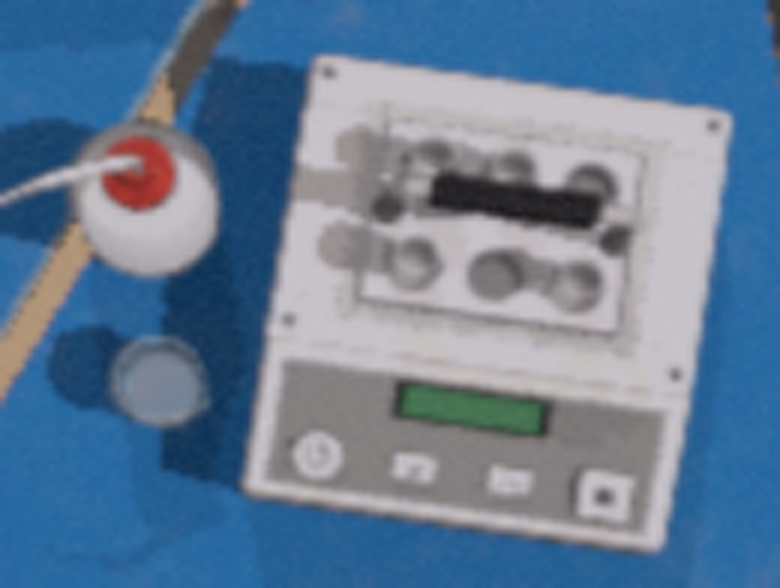

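View pics/sidez.png

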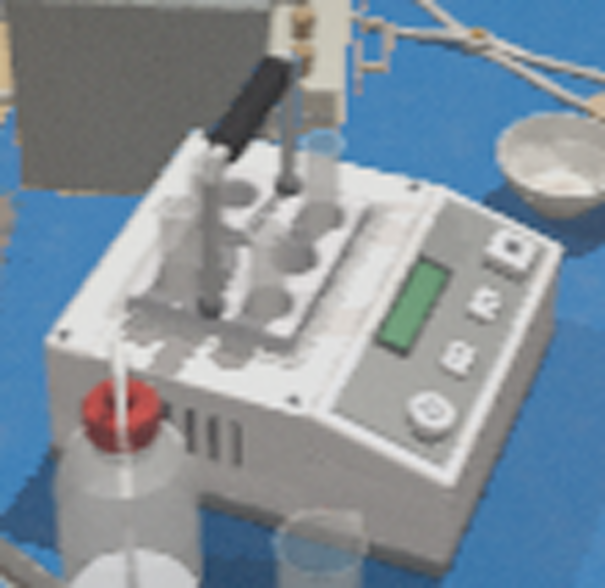

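In the top crop, the square key is at (606,497), the round key at (318,455), the grip centre at about (515,200), and the heater's top screws at (330,72), (713,126), (289,320) and (676,375). In the side crop, the square key is at (512,250), the round key at (431,413) and the grip at about (250,105).

```bash
python3 - <<'E'
from h import *
t=load("pics/top0.pkl");s=load("pics/side0.pkl")
T=lambda p:np.array([235+(p[0]+.5)/6-.5,140+(p[1]+.5)/5.6-.5]);S=lambda p:np.array([225+(p[0]+.5)/5.5-.5,145+(p[1]+.5)/5.6-.5])
def tri(a,b):
    o1,d1=rays(t,a);o2,d2=rays(s,b);d1=d1[0];d2=d2[0]
    k=np.linalg.lstsq(np.c_[d1,-d2],o2-o1,rcond=None)[0];p=o1+k[0]*d1;q=o2+k[1]*d2;return (p+q)/2,np.linalg.norm(p-q)
for n,a,b in(("stop",(606,496),(512,249)),("power",(318,454),(431,412)),("scrFR",(676,375),(414,187)),("scrFL",(289,320),(293,401)),("scrBL",(330,72),(65,336))):
    print(n,tri(T(a),S(b)))
sc=onz(t,[T(p) for p in((330,72),(713,126),(289,320),(676,375))],.08);print(sc,sc.mean(0))
yaw=[np.arctan2(*(sc[i]-sc[j])[[1,0]]) for i,j in((0,2),(1,3))]+[np.arctan2(*(sc[i]-sc[j])[[1,0]])-np.pi/2 for i,j in((0,1),(2,3))];print("yaw",yaw)
# grip
g={}
for n,f,(x0,x1,y0,y1) in(("t",t,(300,345,165,185)),("s",s,(258,281,152,176))):
    v=f["image"].max(2)[y0:y1,x0:x1]; m=(v<60).astype(np.uint8)
    k,l,st,ce=cv2.connectedComponentsWithStats(m);i=1+st[1:,4].argmax();
    pts=np.argwhere(l==i)[:,::-1]+[x0,y0];r=cv2.minAreaRect(pts.astype(np.float32));print(n,st[i],r)
    g[n]=np.array(r[0]); g[n+'p']=pts
print("grip",tri(g["t"],g["s"]))
w=onz(t,g["tp"],.165)[:,:2];c=w-w.mean(0);u,_,vt=np.linalg.svd(c);print("grip on z",onz(t,[g["t"]],.165),"axis ang",np.arctan2(vt[0,1],vt[0,0]))
# nearby objects cloud top
P=cloud(t)
for z0 in(.012,.02,.03):
  pass
E
```

```text
stop (array([0.45552728, 0.19279184, 0.07295743]), np.float64(0.0030718462808405587))
power (array([0.47567224, 0.3055381 , 0.07292474]), np.float64(0.002954452435343545))
scrFR (array([0.50576098, 0.1642168 , 0.07797222]), np.float64(0.002843410668877037))
scrFL (array([0.53268563, 0.31571963, 0.07707492]), np.float64(0.0021989168998836858))
scrBL (array([0.63789714, 0.29699479, 0.0767275 ]), np.float64(0.0033386227444459006))
[[0.63896118 0.29732571 0.08      ]
 [0.61249995 0.14648486 0.08      ]
 [0.53348573 0.31582701 0.08      ]
 [0.50701894 0.1645393  0.08      ]] [0.57299145 0.23104422 0.08      ]
yaw [np.float64(-0.17364209683553822), np.float64(-0.16952018821865095), np.float64(-0.17365782742556957), np.float64(-0.17319075339002743)]
t [  7   6  28  10 151] ((320.33380126953125, 175.55270385742188), (27.13749122619629, 5.770615577697754), 8.972626686096191)
s [13  6  6  8 12] ((273.97296142578125, 161.8378448486328), (1.1624764204025269, 8.602325439453125), 35.53767776489258)
grip (array([0.56431586, 0.23182829, 0.16759567]), np.float64(0.010529130316281995))
grip on z [[0.56996882 0.23214599 0.165     ]] axis ang 1.4015964827539475
```

```bash
cat >> h.py <<'E'
from scipy.spatial.transform import Rotation as R
YAW=-.172; xh=np.array([np.cos(YAW),np.sin(YAW),0]); yh=np.array([-np.sin(YAW),np.cos(YAW),0]); zw=np.array([0,0,1.])
n=np.cos(.27)*zw-np.sin(.27)*xh
def need(tip,tilt,L):
    "shift (cm, current tool axes) and turn to put the point L ahead of the TCP at tip"
    from workcell import bot
    s=bot.observe(); Rc=R.from_euler("xyz",s["tool_rot"]).as_matrix()
    z=-(n if tilt else zw); Rt=np.c_[yh,np.cross(z,yh),z]
    d=np.asarray(tip)-L*z-s["position"]
    print("t",round(float(s["clock"]),2),"pos",s["position"].round(4),"F",np.round(s["force"],1),"w",round(float(s["grip_width"]),4),"| shift now-axes",(Rc.T@d*100).round(2),"target-axes",(Rt.T@d*100).round(2),"turn",R.from_matrix(Rc.T@Rt).as_rotvec().round(3))
E
python3 -m creep '[[[-1,0,0,0,0,0,-0.157],[-1,0,0,0,0,0,-0.157],[-1,0,0,0,0,0,-0.157],[-1,0,0,0,0,0,-0.157],[-1,0,0,0,0,0,-0.157],[-1,0,0,0,0,0,-0.157],[-1,0,0,0,0,0,0]]]' 
python3 - <<'E'
from h import *
t=load("pics/top0.pkl")
T=lambda p:np.array([235+(p[0]+.5)/6-.5,140+(p[1]+.5)/5.6-.5])
print(onz(t,[T((606,496)),T((318,454))],.0755))
print("beaker,bottle cap",onz(t,[T((160,380)),T((140,172))],[.05,.13]))
k=onz(t,[T((606,496))],.0755)[0]
need(k+.06*n,True,.173)
E
```

```text
clock: 0.98
position: [0.2754, -0.561, 0.4044]
tool_rot: [-3.141, -0.001, 1.398]
force: [0.4, 0.2, -0.2]
grip_width: -0.0
finger_force: 0.0
[[0.45695751 0.19307789 0.0755    ]
 [0.47700181 0.30562907 0.0755    ]]
beaker,bottle cap [[0.51170565 0.36812404 0.05      ]
 [0.59002571 0.37122359 0.13      ]]
t 0.97 pos [ 0.2754 -0.561   0.4044] F [ 0.4  0.2 -0.2] w -0.0 | shift now-axes [77.39 -1.32 10.48] target-axes [77.4  -3.97  9.72] turn [-0.27  -0.001 -0.001]
```

```bash
python3 -m creep '[[[-1,4.5,2,0,0,0,0],[-1,4.5,2,0,0,0,0],[-1,4.5,2,0,0,0,0],[-1,4.5,2,0,0,0,0],[-1,4.5,1,0,0,0,0],[-1,4.5,0,0,0,0,0],[-1,4.5,0,0,0,0,0],[-1,4.5,0,0,0,0,0],[-1,4.5,0,0,0,0,0],[-1,4.5,0,0,0,0,0],[-1,4.5,0,0,0,0,0],[-1,4.5,0,0,0,0,0]]]' 
python3 -m creep '[[[-1,4.5,-2,0,0,0,0],[-1,4.5,-2,0,0,0,0],[-1,4.5,-2,0,0,0,0],[-1,4.5,-2,0,0,0,0],[-1,4.5,-2,0,-0.09,0,0],[-1,0,0,0,-0.09,0,0],[-1,0,0,0,-0.09,0,0],[-1,0,0,0,0,0,0]]]' 
python3 -c '
from h import *
need(np.array([.457,.1931,.0755])+.06*n,True,.173)
from workcell import bot;print(bot.observe()["qpos"])'
```

```text
clock: 2.48
position: [0.4568, -0.0429, 0.4048]
tool_rot: [3.141, -0.0, 1.394]
force: [0.7, 0.3, -0.1]
grip_width: 0.0002
finger_force: 0.0
clock: 3.48
position: [0.3963, 0.1947, 0.4047]
tool_rot: [2.872, -0.0, 1.397]
force: [-0.8, -0.3, -0.7]
grip_width: -0.0002
finger_force: 0.0
t 3.48 pos [0.3963 0.1947 0.4047] F [-0.8 -0.3 -0.7] w -0.0002 | shift now-axes [ 0.87 -2.99 10.04] target-axes [ 0.88 -2.99 10.04] turn [-0.     0.    -0.002]
[-0.1932795   0.21692997 -0.53567174  2.1169986   0.49159675  0.72184941
 -1.23698721]
```

```bash
python3 -m creep '[[[-1,0.3,-1,3,0,0,0],[-1,0.3,-1,3,0,0,0],[-1,0.27,-1,3,0,0,0],[-1,0,0,3,0,0,0],[-1,0,0,2,0,0,0],[-1,0,0,0,0,0,0]]]' 
python3 - <<'E'
from h import *
need([.457,.1931,.0755],True,.173)
from workcell import vision
for nme in("side","top"):
    f=vision.grab_frame(nme);pickle.dump(f,open(f"pics/{nme}1.pkl","wb"))
    if nme=="side": cv2.imwrite("pics/side1.png",cv2.resize(f["image"][130:250,225:385],None,fx=5,fy=5,interpolation=cv2.INTER_CUBIC))
E
```

```text
clock: 4.22
position: [0.4067, 0.2013, 0.2607]
tool_rot: [2.874, 0.002, 1.396]
force: [-0.0, -0.5, 1.0]
grip_width: -0.0002
finger_force: 0.0
t 4.22 pos [0.4067 0.2013 0.2607] F [-0.  -0.5  1. ] w -0.0002 | shift now-axes [ 0.06 -0.02  1.91] target-axes [ 0.06 -0.03  1.91] turn [-0.003  0.003 -0.002]
```

View pics/side1.png

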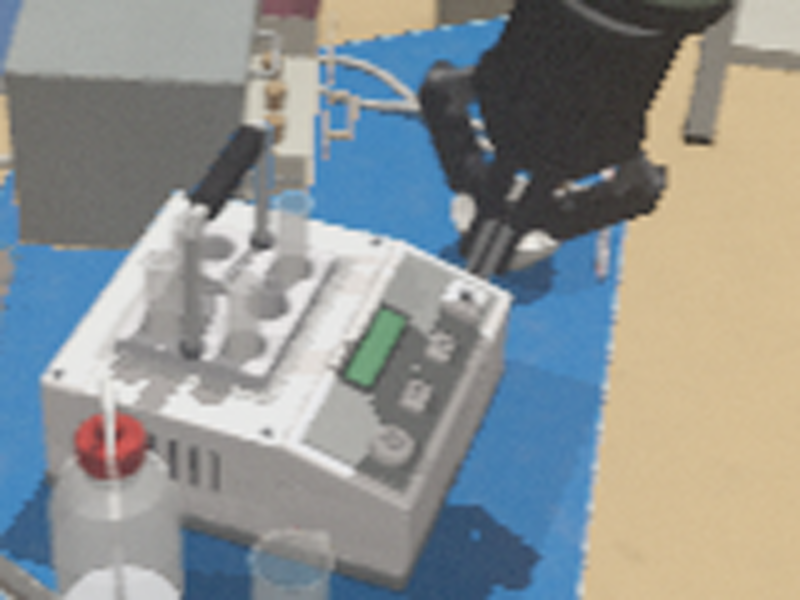

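The closed fingertips are at about (485,268) in the crop, right over the square key at (467,296). I'll press in small steps and watch the force.

```bash
python3 -m creep '[[[-1,0,0,0.8,0,0,0],[-1,0,0,0.7,0,0,0],[-1,0,0,0.2,0,0,0],[-1,0,0,0,0,0,0]]]'; python3 -m creep '[[[-1,0,0,0.2,0,0,0],[-1,0,0,0,0,0,0]]]'; python3 -m creep '[[[-1,0,0,0.2,0,0,0],[-1,0,0,0,0,0,0]]]';  python3 -c '
from h import *
need([.457,.1931,.0755],True,.173)'
```

```text
clock: 4.82
position: [0.411, 0.2009, 0.2453]
tool_rot: [2.872, 0.0, 1.399]
force: [0.6, 0.5, 0.6]
grip_width: 0.0003
finger_force: 0.0
clock: 5.08
position: [0.4115, 0.2007, 0.2434]
tool_rot: [2.872, 0.0, 1.399]
force: [-1.0, 0.7, -0.2]
grip_width: 0.0
finger_force: 0.0
clock: 5.32
position: [0.4122, 0.2007, 0.2415]
tool_rot: [2.871, -0.0, 1.399]
force: [0.7, -0.1, 1.9]
grip_width: 0.0003
finger_force: 1.0
t 5.33 pos [0.4122 0.2007 0.2415] F [ 0.7 -0.1  1.9] w 0.0003 | shift now-axes [ 0.02 -0.04 -0.09] target-axes [ 0.02 -0.04 -0.09] turn [ 0. -0. -0.]
```

```bash
for i in 1 2; do python3 -m creep '[[[-1,0,0,0.2,0,0,0],[-1,0,0,0,0,0,0]]]' | grep -E "pos|^force|clock"; done; python3 -m creep '[[[-1,0,0,0.1,0,0,0],[-1,0,0,0,0,0,0]]]' | grep -E "pos|^force|clock"
```

```text
clock: 5.58
position: [0.4127, 0.2006, 0.2396]
force: [-0.2, -0.3, 3.6]
clock: 5.82
position: [0.413, 0.2006, 0.2382]
force: [-9.5, -1.9, 25.0]
clock: 6.08
position: [0.4131, 0.2006, 0.2377]
force: [-17.7, -2.9, 43.4]
```

```bash
python3 -m creep '[[[-1,0,0,-0.5,0,0,0],[-1,0,0,-1.5,0,0,0],[-1,0,0,-1,0,0,0],[-1,3,0,0,0,0,0],[-1,4,0,0,0,0,0],[-1,3,0,0,0,0,0],[-1,1.4,0,0,0,0,0],[-1,0,0,0,0,0,0]]]' | grep -E "pos|^force|clock"; python3 -c '
from h import *
need([.477,.3056,.0755],True,.173)'
```

```text
clock: 7.08
position: [0.4249, 0.3142, 0.2654]
force: [-0.3, -0.2, -0.2]
t 7.08 pos [0.4249 0.3142 0.2654] F [-0.3 -0.2 -0.2] w 0.0001 | shift now-axes [0.05 0.02 2.41] target-axes [0.05 0.02 2.41] turn [-0.  0.  0.]
```

```bash
python3 -m creep '[[[-1,0.05,0.02,1,0,0,0],[-1,0,0,1,0,0,0],[-1,0,0,0.4,0,0,0],[-1,0,0,0.2,0,0,0],[-1,0,0,0.1,0,0,0],[-1,0,0,0,0,0,0]]]' | grep -E "pos|^force|clock"; for i in 1 2; do python3 -m creep '[[[-1,0,0,0.07,0,0,0],[-1,0,0,0,0,0,0]]]' | grep -E "pos|^force|clock"; done
```

```text
clock: 7.82
position: [0.4323, 0.3132, 0.2398]
force: [-2.5, -3.2, 4.7]
clock: 8.07
position: [0.4326, 0.3133, 0.2391]
force: [-2.4, -3.7, 4.5]
clock: 8.32
position: [0.4327, 0.3133, 0.2385]
force: [-5.0, -5.0, 10.9]
```

```bash
python3 -m creep '[[[-1,0,0,0.07,0,0,0],[-1,0,0,0,0,0,0]]]' | grep -E "pos|^force|clock"; python3 - <<'E'
from h import *
need([.477,.3056,.0755],True,.173)
from workcell import vision
f=vision.grab_frame("side");cv2.imwrite("pics/side2.png",cv2.resize(f["image"][130:250,225:385],None,fx=5,fy=5,interpolation=cv2.INTER_CUBIC))
E
```

```text
clock: 8.57
position: [0.4328, 0.3133, 0.2383]
force: [-10.4, -6.4, 21.2]
t 8.57 pos [0.4328 0.3133 0.2383] F [-10.4  -6.4  21.2] w 0.0001 | shift now-axes [-0.   -0.01 -0.41] target-axes [-0.   -0.01 -0.41] turn [ 0.001 -0.    -0.   ]
```

View pics/side2.png

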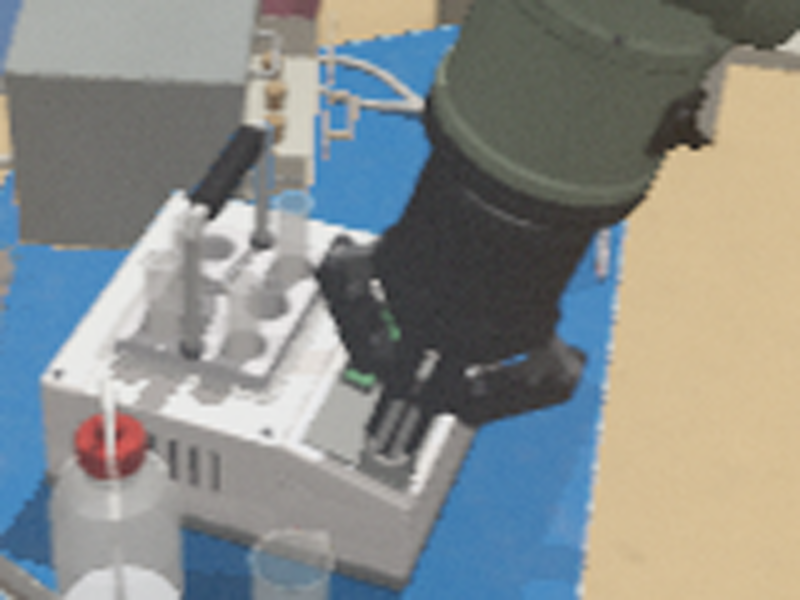

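The fingertips are on the round key at (395,455), pushed to the end stop at the same depth as the stop key. Next I'll retreat, straighten the tool and open.

```bash
python3 -m creep '[[[-1,0,0,-0.5,0,0,0],[-1,0,0,-1.5,0,0,0],[-1,0,0,-3,0,0,0],[-1,0,0,-5,0,0,0],[1,0,0,-5,0.09,0,0],[1,0,0,-1,0.09,0,0],[1,0,0,0,0.09,0,0],[1,0,0,0,0,0,0],[1,0,0,0,0,0,0]]]' ; python3 -c '
from h import *
need([.570,.232,.22],False,.155)'
```

```text
clock: 9.75
position: [0.3916, 0.3204, 0.3922]
tool_rot: [3.14, -0.0, 1.399]
force: [0.0, 0.4, 0.2]
grip_width: 0.0851
finger_force: 0.0
t 9.75 pos [0.3916 0.3204 0.3922] F [0.  0.4 0.2] w 0.0851 | shift now-axes [-5.67 19.09  1.75] target-axes [-5.66 19.09  1.72] turn [ 0.002 -0.     0.   ]
```

```bash
python3 -m creep '[[[1,-1.2,4,0,0,0,0],[1,-1.2,4,0,0,0,0],[1,-1.2,4,0,0,0,0],[1,-1.2,4,0,0,0,0],[1,-0.87,3.1,0,0,0,0],[1,0,0,1.75,0,0,0],[1,0,0,0,0,0,0]]]' ; python3 - <<'E'
from h import *
need([.570,.232,.22],False,.155)
from workcell import vision
ims=[]
for nme,(a,b) in(("side",(225,90)),("top",(250,130))):
    f=vision.grab_frame(nme);ims.append(cv2.resize(f["image"][b:b+130,a:a+95],None,fx=4,fy=4,interpolation=cv2.INTER_CUBIC))
cv2.imwrite("pics/both3.png",np.hstack(ims))
E
```

```text
clock: 10.62
position: [0.5692, 0.2324, 0.3732]
tool_rot: [-3.14, 0.001, 1.4]
force: [-0.3, 0.3, 0.4]
grip_width: 0.0853
finger_force: 0.0
t 10.62 pos [0.5692 0.2324 0.3732] F [-0.3  0.3  0.4] w 0.0853 | shift now-axes [-0.03  0.08 -0.18] target-axes [-0.03  0.08 -0.18] turn [-0.002  0.001  0.001]
```

View pics/both3.png

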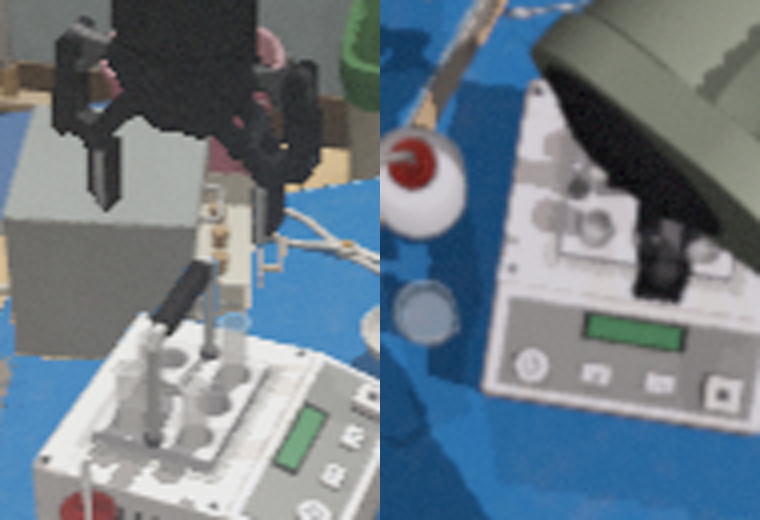

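The side view shows the open fingers at (105,195) and (265,225), straddling the black grip at (183,297). I'll descend and close.

```bash
python3 -m creep '[[[1,-0.03,0.08,2,0,0,0],[1,0,0,2,0,0,0],[1,0,0,1.5,0,0,0],[1,0,0,0.5,0,0,0],[1,0,0,0,0,0,0]]]' ; python3 -m creep '[[[-1,0,0,0,0,0,0],[-1,0,0,0,0,0,0],[-1,0,0,0,0,0,0],[-1,0,0,0,0,0,0],[-1,0,0,0,0,0,0],[-1,0,0,0,0,0,0],[-1,0,0,0,0,0,0]]]' 25; python3 -c '
from h import *
need([.570,.232,.158],False,.155)'
```

```text
clock: 11.35
position: [0.571, 0.2315, 0.3143]
tool_rot: [-3.141, 0.0, 1.399]
force: [-0.1, 0.7, 0.5]
grip_width: 0.0852
finger_force: 0.0
clock: 12.22
position: [0.5709, 0.2314, 0.3147]
tool_rot: [-3.142, 0.0, 1.399]
force: [-3.2, -0.5, 5.7]
grip_width: 0.0134
finger_force: 26.4
t 12.22 pos [0.5709 0.2314 0.3147] F [-3.2 -0.5  5.7] w 0.0134 | shift now-axes [ 0.04 -0.1   0.17] target-axes [ 0.04 -0.1   0.17] turn [-0.  0. -0.]
```

```bash
python3 -m creep '[[[-1,0,-0.08,0,0,0,0],[-1,0,0,0,0,0,0],[-1,0,0,0,0,0,0]]]' 80;  python3 -m creep '[[[-1,0,0,-0.2,0,0,0],[-1,0,0,-0.3,0,0,0],[-1,0,0,-0.5,0,0,0],[-1,0,0,-0.5,0,0,0],[-1,0,0,0,0,0,0]]]'; python3 -c '
from h import *
need([.570,.232,.30],False,.155)'
```

```text
clock: 12.6
position: [0.5706, 0.2314, 0.3148]
tool_rot: [3.141, -0.0, 1.398]
force: [2.7, -1.1, 5.4]
grip_width: 0.0124
finger_force: 78.5
clock: 13.22
position: [0.5702, 0.2316, 0.33]
tool_rot: [3.141, -0.0, 1.399]
force: [0.8, -0.2, -6.4]
grip_width: 0.0125
finger_force: 78.0
t 13.22 pos [0.5702 0.2316 0.33  ] F [ 0.8 -0.2 -6.4] w 0.0125 | shift now-axes [  0.04  -0.02 -12.5 ] target-axes [  0.03  -0.03 -12.5 ] turn [ 0.001 -0.    -0.   ]
```

```bash
python3 -m creep '[[[-1,0,0,-0.8,0,0,0],[-1,0,0,-1.2,0,0,0],[-1,0,0,-1.5,0,0,0],[-1,0,0,-1.5,0,0,0],[-1,0,0,-1.5,0,0,0],[-1,0,0,-1.5,0,0,0],[-1,0,0,-1.5,0,0,0],[-1,0,0,-1.2,0,0,0],[-1,0,0,-0.9,0,0,0],[-1,0,0,-0.6,0,0,0],[-1,0,0,-0.3,0,0,0],[-1,0,0,0,0,0,0]]]'; python3 -m creep '[[[-1,0,0,0,0,0,0],[-1,0,0,0,0,0,0],[-1,0,0,0,0,0,0]]]'; python3 - <<'E'
from h import *
need([.570,.232,.298],False,.155)
from workcell import vision
ims=[]
for nme,(a,b) in(("side",(215,80)),("top",(250,130))):
    f=vision.grab_frame(nme);pickle.dump(f,open(f"pics/{nme}4.pkl","wb"));ims.append(cv2.resize(f["image"][b:b+150,a:a+98],None,fx=4,fy=4,interpolation=cv2.INTER_CUBIC))
cv2.imwrite("pics/both4.png",np.hstack(ims))
E
```

```text
clock: 14.72
position: [0.5702, 0.2315, 0.4544]
tool_rot: [-3.141, 0.0, 1.399]
force: [0.2, -0.4, -7.0]
grip_width: 0.0125
finger_force: 78.2
clock: 15.1
position: [0.5702, 0.2315, 0.4544]
tool_rot: [-3.141, 0.0, 1.399]
force: [-0.5, -0.6, -5.8]
grip_width: 0.0125
finger_force: 78.2
t 15.1 pos [0.5702 0.2315 0.4544] F [-0.5 -0.6 -5.8] w 0.0125 | shift now-axes [ 0.04 -0.03  0.14] target-axes [ 0.04 -0.03  0.14] turn [-0.  0. -0.]
```

View pics/both4.png

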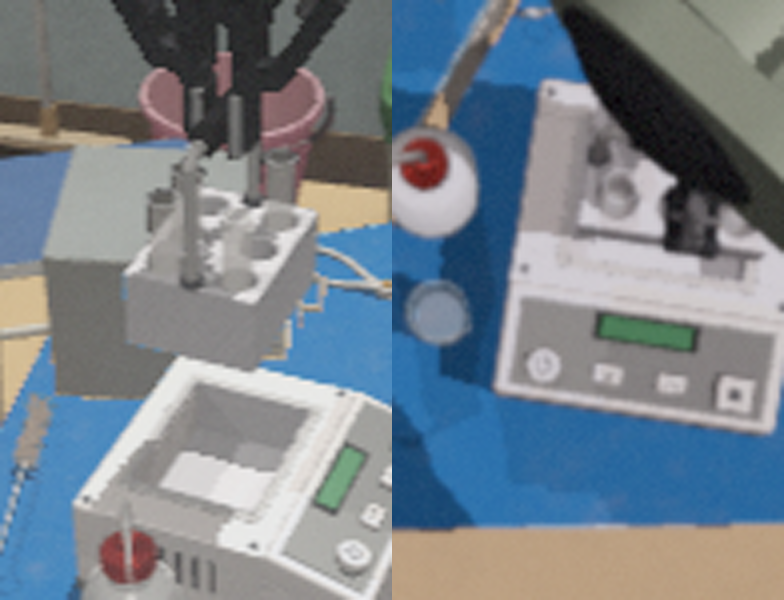

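The side view shows the block clear of the open well, upright, with four tubes still standing in it. The bottle, beaker and keys look unchanged. I'll check level and height with a plane fit.

```bash
python3 - <<'E'
from h import *
s=load("pics/side4.pkl")
c=[(215+(u+.5)/4-.5,80+(v+.5)/4-.5) for u,v in((125,272),(245,303),(318,212))]
w=onz(s,c,.226);print(w,np.linalg.norm(w[1]-w[0]),np.linalg.norm(w[2]-w[1]),w[[0,2]].mean(0))
for f,nm in((s,"side"),(load("pics/top4.pkl"),"top")):
    P=cloud(f);q=P[(P[...,2]>.216)&(P[...,2]<.235)&(np.hypot(P[...,0]-.57,P[...,1]-.232)<.06)]
    A=np.c_[q[:,:2]-[.57,.232],np.ones(len(q))];k=np.linalg.lstsq(A,q[:,2],rcond=None)[0]
    for _ in range(6):
        r=q[:,2]-A@k;m=abs(r)<.003;k=np.linalg.lstsq(A[m],q[m,2],rcond=None)[0]
    print(nm,m.sum(),"slopes,z",k.round(4))
E
```

```text
[[0.61215445 0.27450828 0.226     ]
 [0.54333042 0.28876223 0.226     ]
 [0.52105429 0.19155258 0.226     ]] 0.07028457385722622 0.09972934541869775 [0.56660437 0.23303043 0.226     ]
side 450 slopes,z [-0.0027 -0.0014  0.2254]
top 291 slopes,z [ 0.0011 -0.0054  0.2255]
```

Top face is level (slopes under 0.006) at z ≈ 0.2255, so the underside is about 0.18 m up, 10 cm above the heater's top.

```bash
python3 -c '
from workcell import bot;print(bot.job_done())'
```

```text
the job is handed in; nothing more can be done
None
```

The job is handed in: I pressed stop and then power fully (stop peaked at about 47 N at its end stop, more than needed), and the block is held level and still about 10 cm above the heater with its four tubes standing; the arrow keys were not pressed, and the bottle and beaker look undisturbed.

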